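# Book in a weighed carton

## Task

Book in the carton that is being weighed: with a fingertip, lightly press the yellow key on the silver weight indicator well down so that it stays down, then likewise the green key on the white terminal, then the blue key on the black label printer, in that order. Leave each device's other key up, do not pick up or shift the devices, do not touch the carton or its scale, and leave the label roll, the small box and the marker where they are.

Things in the scene. Friction and masses are not known exactly. Their poses are not given: they have to be found in the camera images.
- indicator: Silver weight indicator, a loose box of 130 (x) x 140 (y) mm, 1.2 kg, on rubber feet. Flat deck 60 mm high; a display hump 85 mm high along its +x side (from x = +22 mm). Origin: centre of its underside; z up; at yaw 0 its key side (-x) faces the robot.
- terminal: White terminal, a loose box of 150 (x) x 140 (y) mm, 1.1 kg, on rubber feet. Flat deck 50 mm high; a tilted bright screen up to 80 mm high on its +x part (from x = -4 mm). Origin: centre of its underside; z up; key side is -x.
- printer: Black label printer, a loose box of 170 (x) x 140 (y) mm, 1.8 kg, on rubber feet. Flat deck 100 mm high; a grey cover 109 mm high on its +x part (from x = -10 mm). Origin: centre of its underside; z up; key side is -x.
- yellow_key (a joint): Yellow key of the indicator, first to press. Joint in m: 0 = up (as it starts), 0.010 = fully down. It resists with about 2.5 N all the way, has no spring and stays where it is left; at 0.010 it meets its stop. On it sits a springy cap that gives 1.5 N per mm (at most 10 mm) and comes back, so while the key slides the cap is squeezed by about 2 mm, and after the stop the push rises by 1.5 N per mm; the joint value is the key without this give. Past 0.005 it counts as pressed.
- green_key (a joint): Green key of the terminal, second to press. Joint in m: 0 = up (as it starts), 0.010 = fully down. It resists with about 2.5 N all the way, has no spring and stays where it is left; at 0.010 it meets its stop. On it sits a springy cap that gives 1.5 N per mm (at most 10 mm) and comes back, so while the key slides the cap is squeezed by about 2 mm, and after the stop the push rises by 1.5 N per mm; the joint value is the key without this give. Past 0.005 it counts as pressed.
- blue_key (a joint): Blue key of the printer, third to press. Joint in m: 0 = up (as it starts), 0.010 = fully down. It resists with about 2.5 N all the way, has no spring and stays where it is left; at 0.010 it meets its stop. On it sits a springy cap that gives 1.5 N per mm (at most 10 mm) and comes back, so while the key slides the cap is squeezed by about 2 mm, and after the stop the push rises by 1.5 N per mm; the joint value is the key without this give. Past 0.005 it counts as pressed.
- yellow_top (a point): Centre of the flat top face of the round yellow key (30 mm diameter) on the indicator; the top stands 26 mm above the deck around it when up and goes down with the key and its springy cap (16 mm above it when fully down and let go). Key axis vertical. On the device at (-30, +30, 86) mm in its frame when up.
- green_top (a point): Centre of the flat top face of the round green key (30 mm diameter) on the terminal; the top stands 26 mm above the deck around it when up and goes down with the key and its springy cap (16 mm above it when fully down and let go). Key axis vertical. On the device at (-40, +30, 76) mm in its frame when up.
- blue_top (a point): Centre of the flat top face of the round blue key (30 mm diameter) on the printer; the top stands 26 mm above the deck around it when up and goes down with the key and its springy cap (16 mm above it when fully down and let go). Key axis vertical. On the device at (-45, +30, 126) mm in its frame when up.
- grey_key (a joint): Grey key of the indicator, towards -y of the yellow one. Joint in m: 0 = up, 0.010 = down; same size and stiffness as its neighbour, 60 mm from it on the same deck. Not to be pressed.
- red_key (a joint): Red key of the terminal, towards -y of the green one. Joint in m: 0 = up, 0.010 = down; same size and stiffness as its neighbour, 60 mm from it on the same deck. Not to be pressed.
- white_key (a joint): White key of the printer, towards -y of the blue one. Joint in m: 0 = up, 0.010 = down; same size and stiffness as its neighbour, 60 mm from it on the same deck. Not to be pressed.
- scale: Blue platform scale, fixed, 260 (x) x 240 (y) x 50 mm high, at the left (+y) end of the work. Origin: centre of its underside. Not to be touched.
- carton: Brown carton 160 x 130 x 100 mm standing on the scale's platform (its top 150 mm above the table). Origin: centre of its underside. Not to be touched.
- label_roll: Loose teal label roll standing on end, 76 mm diameter, 55 mm high, beyond the devices. Origin: centre of its underside.
- small_box: Loose brown box 80 x 60 x 50 mm beyond the devices. Origin: centre of its underside.
- marker: Loose black marker with red cap lying along its own y, 18 x 120 x 16 mm, beyond the devices. Origin: centre of its underside.

How it is judged:
On the way, in this order (a step that is already met when the one before it is completed fails the run):
1. the finger presses the yellow key down past half its travel (5 mm) (value of joint yellow_key above 0.005 m and contact force between the fingers and indicator above 0.3 N).
2. then the green key (value of joint green_key above 0.005 m and contact force between the fingers and terminal above 0.3 N).
3. then the blue key (value of joint blue_key above 0.005 m and contact force between the fingers and printer above 0.3 N).
At the end, for the whole second after the job is handed in: The yellow, green and blue keys are at least 4.5 mm down and the grey, red and white ones less than 2 mm; the three devices stand at rest within 15 mm of where they were, the carton within 10 mm, and the roll, small box and marker within 20 mm (value of joint each of yellow_key, green_key, blue_key above 0.0045 m and value of joint each of grey_key, red_key, white_key below 0.002 m and distance of each of indicator, terminal, printer from where it was at the start of the episode below 0.015 m and distance of carton from where it was at the start of the episode below 0.01 m and distance of each of label_roll, small_box, marker from where it was at the start of the episode below 0.02 m and linear speed of each of indicator, terminal, printer, carton below 0.02 m/s); the robot touches nothing.
It fails at once if the green key goes down (3 mm) before the yellow one is down (4.5 mm), or the blue before the green ((value of joint green_key above 0.003 m and value of joint yellow_key below 0.0045 m) or (value of joint blue_key above 0.003 m and value of joint green_key below 0.0045 m)).
It fails at once if a neighbouring key (grey, red or white) is pressed by 2 mm or more (value of joint any of grey_key, red_key, white_key above 0.002 m).
It fails at once if a device is pushed harder than 20 N (contact force between any of the fingers, the arm and indicator above 20 N or contact force between any of the fingers, the arm and terminal above 20 N or contact force between any of the fingers, the arm and printer above 20 N).
It fails at once if a device is shifted by 15 mm, lifted by 8 mm or tipped (distance of any of indicator, terminal, printer from where it was at the start of the episode above 0.015 m or height (world z) of any of indicator, terminal, printer above 0.008 m or angle between any of indicator, terminal, printer's own z axis and vertical above 0.1 rad).
It fails at once if the robot touches the carton or the scale (more than 0.5 N), or the carton is shifted by 10 mm, or the roll, small box or marker by 20 mm (contact force between any of the fingers, the arm and carton above 0.5 N or contact force between any of the fingers, the arm and scale above 0.5 N or distance of carton from where it was at the start of the episode above 0.01 m or distance of any of label_roll, small_box, marker from where it was at the start of the episode above 0.02 m).
It also fails if it takes over 48 s, if anything falls off the work surface, if the arm or the gripper's body presses on something with over 40 N, if the wrist force passes 120 N, or if a joint passes its speed limit or range.

## Robot

A 7-joint arm with a two-finger parallel gripper is mounted at the origin on the work surface. World frame = base frame: x ahead of the robot, y to its left, z up, the work surface at z = 0. Lengths are in m, angles in rad, forces in N, time in s.
With the tool pointing down it reaches from about 0.4 to 0.9 m from the base axis. Payload 5.5 kg.
Tool frame: the origin (TCP) lies at the very end of the fingers, on their centre line; the grasp point (between the pads) lies 19 mm behind it; x points along the fingers, z is the direction in which the jaws open and shut, and the axes are right-handed (so a half turn about x gives the same grasp; the last joint's range is limited). The gripper opens to 85 mm and grips with 20 to 120 N. Pads are 22 mm wide; open, the fingers measure 114 mm over their backs; the gripper's body (76 mm by 85 mm) begins 54 mm behind the grasp point. The pads swing forward as they close: fully open they stand 13 mm farther back than shut.
Start: joints at [1.604, 0.501, -0.427, 1.55, 0.221, 1.138, -0.21], TCP at [0.148, -0.633, 0.231] pointing down, gripper open.
Joint ranges: [-2.88, 2.88], [-0.31, 2.03], [-1.54, 1.56], [0.2, 2.42], [-1.41, 4.55], [0.19, 2.02], [-2.57, 2.57]. Speed limits (rad/s): [2.57, 2.57, 3.14, 3.14, 3.14, 3.14, 3.14].

## Interface

Orientations are given as a unit quaternion [w, x, y, z].
In Python, from rig import env, fingers, imaging, workorder gives the robot as it stands. Calls block until the motion is done:
- env.reach(position, orientation): joint-space move of the TCP to a pose.
- env.servo_line(position, frame=None, speed=0.15): straight line of the TCP; frame=None keeps the orientation; speed is the mean speed in m/s.
- env.move_j(angles): joint-space move.
- fingers.gripper_to(opening, grip_force=None): opening from 0.0 (shut) to 1.0 (fully open); grip_force is the grip in N (None keeps the last); returns when the fingers have stopped.
- env.hold(seconds).
- env.ik(position, orientation): joint angles nearest the present ones, or None.
- imaging.grab_frame(name): name is "scene" or "top" or "wrist"; returns a dict with "img" (400x640x3 uint8, blue, green, red), "camera_matrix" (3x3 intrinsics, pixels), "R" (3x3) and "t" (3): a world point X has camera coordinates R X + t; the wrist camera has in their place "T_tool_cam" (4x4, takes a point from camera to tool coordinates, whose origin is the TCP and whose axes are the tool frame's). Camera axes: x right, y down, z forward; pixel columns grow to the right and rows downward; lengths in m; the calibration is good to about 2 mm. A picture is of the moment at which its call begins: read the wrist's pose just before it. There is no depth.
A pose or a line that the arm cannot do raises env.PlanningError and nothing moves.
- workorder.finish_job(): hands the job in, once; it reports no verdict.
Readings, each from a call of its own:
- env.get_t(): time.
- env.get_joint_positions(): joint angles.
- env.get_qvel(): joint speeds.
- env.get_tau(): joint torques, N m.
- env.get_position(): TCP position.
- env.get_eef_rot(): TCP orientation.
- env.get_wrist_force(): force on the tool from outside, world axes, zero at the start.
- env.get_moment(): the same for the moment, N m.
- env.get_finger_gap(): opening from 0.0 (shut) to 1.0 (fully open).
Only numpy, scipy, OpenCV 4.12 (cv2) and the standard library are available. Lean on these libraries where they do the work, as an engineer would, in place of code of your own. Each camera call takes 0.05 s, during which the arm holds its last target.

## Working session

There is one attempt and no reset: what is moved stays moved. The work goes in short steps, each a Python script; the robot and the scene stay as the last script left them, time stands still between calls to the robot, and variables do not carry over. Pictures are saved under pics/ and viewed, and the job is handed in when it is done.

```bash
ls; mkdir -p pics; python3 - <<'E'
from rig import env, fingers, imaging
import cv2,numpy as np
for n in ["scene","top"]:
    f=imaging.grab_frame(n); cv2.imwrite(f"pics/{n}0.png",f["img"])
    np.savez(f"pics/{n}0.npz",**{k:v for k,v in f.items()})
    print(n,f["camera_matrix"].tolist(),np.round(f["R"],4).tolist(),f["t"])
print(env.get_t(),env.get_position(),env.get_eef_rot(),env.get_finger_gap(),env.get_wrist_force())
E
```

```text
pics
scene [[367.5629450831975, 0.0, 317.08183143096994], [0.0, 367.5629450831975, 200.6036302282129], [0.0, 0.0, 1.0]] [[0.6323, 0.7747, -0.0026], [0.6245, -0.5117, -0.5901], [-0.4584, 0.3715, -0.8074]] [-0.42763502 -0.25662463  1.29918188]
top [[372.69517460714474, 0.0, 316.71340641617275], [0.0, 372.69517460714474, 197.76075124284384], [0.0, 0.0, 1.0]] [[-0.0282, -0.9994, -0.0199], [-0.9955, 0.0299, -0.0897], [0.0903, 0.0173, -0.9958]] [0.11002786 0.57769287 1.2605438 ]
0.1 [ 0.14786485 -0.6323051   0.23034224] [ 0.5535525   0.4397726   0.5545238  -0.43895678] 1.0037097105412223 [ 0.1675612   0.08462635 -0.21234974]
```

View pics/scene0.png

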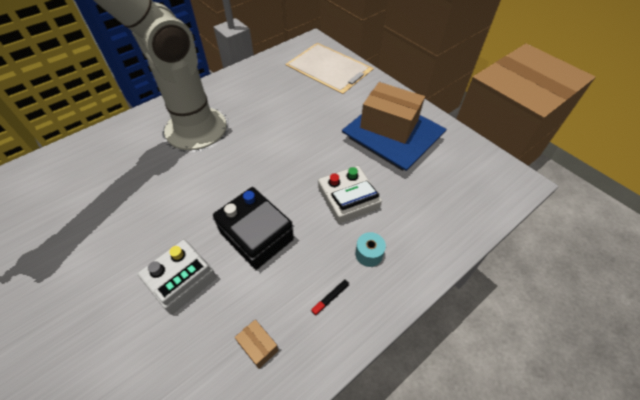

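View pics/top0.png

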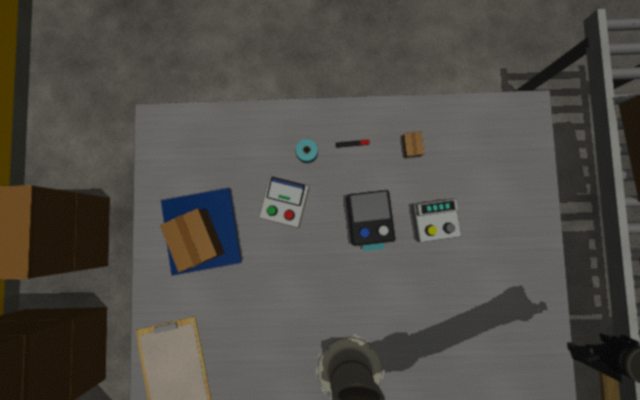

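```bash
cat > h.py <<'E'
import cv2,numpy as np
def ray(f,uv):
    K,R,t=f["camera_matrix"],f["R"],f["t"]
    d=R.T@np.linalg.solve(K,[uv[0],uv[1],1.0]); return -R.T@t,d
def onplane(f,uv,z):
    c,d=ray(f,uv); return c+d*(z-c[2])/d[2]
def project(f,X):
    p=f["camera_matrix"]@(f["R"]@np.asarray(X)+f["t"]); return p[:2]/p[2]
H={"yellow":((22,33),.086),"green":((45,80),.076),"blue":((108,125),.126),"red":((174,6),.076)}
def mask(img,c,smin=140,vmin=60):
    hsv=cv2.cvtColor(img,cv2.COLOR_BGR2HSV);(a,b),_=H[c]
    h=hsv[...,0]; m=((h>=a)&(h<=b)) if a<b else ((h>=a)|(h<=b))
    return (m&(hsv[...,1]>smin)&(hsv[...,2]>vmin)).astype(np.uint8)
def blobs(img,c,amin=15,**k):
    n,l,s,ce=cv2.connectedComponentsWithStats(mask(img,c,**k))
    return [(s[i,4],ce[i].round(2),s[i,:4].tolist()) for i in range(1,n) if s[i,4]>=amin]
E
python3 - <<'E'
from h import *
for n in ["scene","top"]:
    f=dict(np.load(f"pics/{n}0.npz"))
    for c in H:
        for b in blobs(f["img"],c):
            if b[0]<600: print(n,c,b,onplane(f,b[1],H[c][1]).round(4))
f=dict(np.load("pics/top0.npz")); a=cv2.resize(f["img"][165:260,230:480],None,fx=3.2,fy=3.2,interpolation=cv2.INTER_CUBIC)
cv2.imwrite("pics/topc.png",a)
f=dict(np.load("pics/scene0.npz")); a=cv2.resize(f["img"][150:310,130:390],None,fx=3,fy=3,interpolation=cv2.INTER_CUBIC)
cv2.imwrite("pics/scenec.png",a)
E
```

```text
scene yellow (np.int32(122), array([176.24, 252.69]), [171, 247, 12, 13]) [ 0.4688 -0.2807  0.086 ]
scene green (np.int32(50), array([352.18, 171.88]), [349, 168, 7, 9]) [0.5448 0.2403 0.076 ]
scene blue (np.int32(32), array([177.69,   6.44]), [171, 4, 15, 6]) [-0.5748  0.2593  0.126 ]
scene blue (np.int32(77), array([181.17,  13.61]), [174, 10, 15, 9]) [-0.5107  0.2429  0.126 ]
scene blue (np.int32(17), array([103.41,  13.82]), [100, 12, 8, 4]) [-0.7145 -0.0068  0.126 ]
scene blue (np.int32(35), array([115.,  28.]), [108, 25, 15, 7]) [-0.5751 -0.0119  0.126 ]
scene blue (np.int32(114), array([118.56,  35.83]), [110, 31, 18, 11]) [-0.5102 -0.023   0.126 ]
scene blue (np.int32(43), array([126.79,  52.84]), [119, 49, 17, 8]) [-0.378  -0.0441  0.126 ]
scene blue (np.int32(29), array([199.9,  60.9]), [198, 58, 6, 8]) [-0.161   0.1394  0.126 ]
scene blue (np.int32(41), array([133.07,  65.78]), [125, 62, 17, 8]) [-0.2856 -0.0588  0.126 ]
scene blue (np.int32(21), array([203.62,  73.76]), [200, 72, 9, 5]) [-0.0842  0.1121  0.126 ]
scene blue (np.int32(159), array([140.27,  82.36]), [131, 74
[... 454 characters left out ...]
1, 307.44]), [312, 302, 13, 12]) [ 0.7955 -0.0944  0.076 ]
top yellow (np.int32(67), array([431.12, 230.  ]), [427, 226, 9, 9]) [ 0.459  -0.2767  0.086 ]
top yellow (np.int32(116), array([  1.27, 295.17]), [0, 280, 4, 34]) [0.2862 1.1338 0.086 ]
top green (np.int32(51), array([271.31, 210.22]), [268, 207, 8, 8]) [0.5392 0.2442 0.076 ]
top blue (np.int32(76), array([364.2 , 232.29]), [360, 228, 10, 10]) [ 0.4579 -0.0552  0.126 ]
top blue (np.int32(69), array([172.48, 265.84]), [169, 254, 9, 20]) [0.3694 0.5533 0.126 ]
top red (np.int32(38), array([364.03, 141.84]), [360, 140, 9, 5]) [ 0.76  -0.072  0.076]
top red (np.int32(56), array([288.71, 214.5 ]), [285, 211, 8, 8]) [0.5233 0.1867 0.076 ]
```

View pics/topc.png

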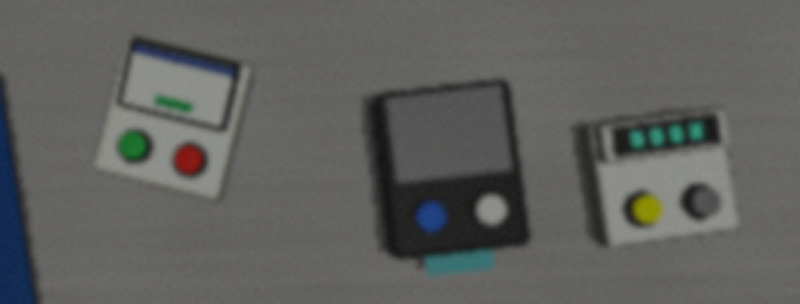

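View pics/scenec.png

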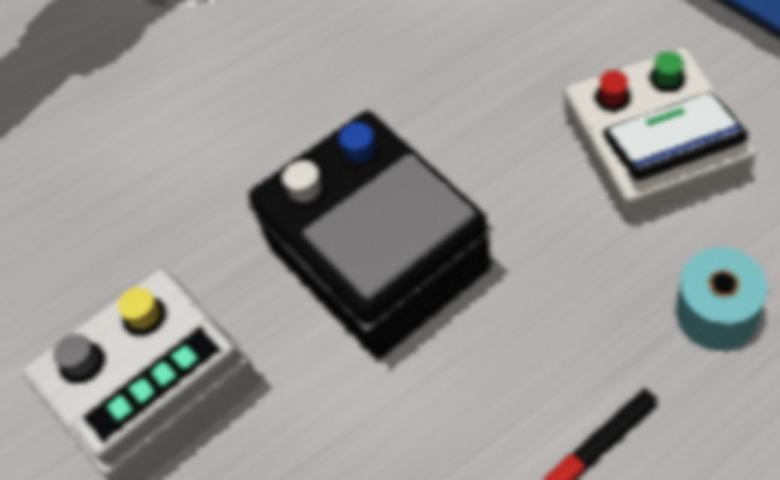

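```bash
cat >> h.py <<'E'
from scipy.spatial.transform import Rotation as Rot
def down(yaw): # tool x down, tool z (jaw) horizontal at angle yaw from world +x
    z=np.array([np.cos(yaw),np.sin(yaw),0]); x=np.array([0,0,-1.]); y=np.cross(z,x)
    return Rot.from_matrix(np.c_[x,y,z]).as_quat(scalar_first=True)
E
python3 - <<'E'
from h import *
from rig import env,fingers,imaging
R=Rot.from_quat(env.get_eef_rot(),scalar_first=True).as_matrix(); print(R.round(3).tolist())
f=imaging.grab_frame("wrist"); print(np.round(f["T_tool_cam"],4).tolist(),f["camera_matrix"].tolist())
P={"y":[.459,-.277,.086],"g":[.539,.244,.076],"b":[.458,-.055,.126]}
for k,p in P.items():
    for yaw in np.arange(-180,180,30):
        o=[]
        for dz in (.15,-.012):
            q=env.ik(np.array(p)+[0,0,dz],down(np.radians(yaw))); o.append(None if q is None else np.round(q,2).tolist())
        print(k,yaw,o)
E
```

```text
[[-0.0, 0.974, 0.228], [0.002, 0.228, -0.974], [-1.0, 0.0, -0.002]]
[[-0.001, -0.3188, 0.9478, -0.1432], [0.0003, -0.9478, -0.3188, 0.0812], [1.0, 0.0, 0.001, 0.0004], [0.0, 0.0, 0.0, 1.0]] [[302.49427518957776, 0.0, 322.02576698158776], [0.0, 302.49427518957776, 199.10469499525163], [0.0, 0.0, 1.0]]
y -180 [[-0.38, 0.46, 1.14, 1.87, -0.47, 1.11, -2.21], [-0.19, 0.67, 0.91, 1.99, -0.72, 0.84, -2.02]]
y -150 [[0.87, 0.29, -0.45, 1.83, 0.15, 1.05, -2.26], [0.74, 0.5, -0.3, 1.96, 0.22, 0.72, -2.31]]
y -120 [[0.95, 0.31, -0.55, 1.83, 0.18, 1.06, -1.76], [0.82, 0.52, -0.41, 1.95, 0.3, 0.73, -1.86]]
y -90 [[1.05, 0.33, -0.67, 1.83, 0.23, 1.07, -1.28], [0.94, 0.55, -0.56, 1.95, 0.41, 0.76, -1.43]]
y -60 [[1.12, 0.35, -0.76, 1.82, 0.27, 1.08, -0.79], [1.0, 0.57, -0.64, 1.95, 0.48, 0.78, -0.96]]
y -30 [[1.18, 0.37, -0.85, 1.82, 0.31, 1.09, -0.31], [1.06, 0.6, -0.72, 1.95, 0.54, 0.8, -0.49]]
y 0 [[1.25, 0.4, -0.94, 1.82, 0.36, 1.1, 0.18], [1.11, 0.62, -0.79, 1.94, 0.6, 0.83, -0.01]]
y 30 [[1.27, 0.42, -0.97, 1.82, 0.38, 1.11, 0.68], [1.15, 0.65, -0.85, 1.94, 0.65, 0.85, 0.47]]
y 60 [[1.32, 0.4
[... 1940 characters left out ...]
 -0.97, 2.1, 0.54, 0.83, -1.47]]
b -30 [[1.19, 0.28, -1.28, 1.93, 0.29, 1.14, -0.73], [0.89, 0.5, -1.0, 2.1, 0.57, 0.85, -0.98]]
b 0 [[1.24, 0.34, -1.38, 1.93, 0.36, 1.17, -0.28], [0.91, 0.51, -1.03, 2.1, 0.59, 0.86, -0.47]]
b 30 [[1.28, 0.44, -1.5, 1.93, 0.47, 1.22, 0.13], [0.91, 0.51, -1.03, 2.1, 0.59, 0.86, 0.05]]
b 60 [[0.94, 0.16, -0.95, 1.94, 0.15, 1.11, 0.97], [0.88, 0.49, -0.99, 2.1, 0.56, 0.84, 0.6]]
b 90 [[1.24, 0.34, -1.39, 1.93, 0.37, 1.17, 1.28], [0.98, 0.58, -1.14, 2.09, 0.68, 0.91, 1.02]]
b 120 [[1.19, 0.28, -1.28, 1.93, 0.29, 1.14, 1.88], [1.07, 0.71, -1.3, 2.09, 0.83, 1.01, 1.42]]
b 150 [[1.19, 0.28, -1.28, 1.93, 0.29, 1.14, 2.41], [1.07, 0.71, -1.3, 2.09, 0.83, 1.01, 1.94]]
```

```bash
cat >> h.py <<'E'
def wrist(name):
    from rig import env,imaging
    Rt=Rot.from_quat(env.get_eef_rot(),scalar_first=True).as_matrix(); p=np.array(env.get_position())
    f=imaging.grab_frame("wrist"); T=np.array(f["T_tool_cam"])
    Rwc=Rt@T[:3,:3]; c=Rt@T[:3,3]+p
    g=dict(img=f["img"],camera_matrix=np.array(f["camera_matrix"]),R=Rwc.T,t=-Rwc.T@c)
    cv2.imwrite(f"pics/{name}.png",g["img"]); np.savez(f"pics/{name}.npz",**g); return g
E
python3 - <<'E'
from h import *
from rig import env,fingers
fingers.gripper_to(0.0)
print(env.get_t(),env.get_finger_gap())
env.reach([.44,-.277,.22],down(-np.pi/2)); env.hold(.2)
print(env.get_t(),env.get_position(),env.get_joint_positions(),env.get_wrist_force())
f=wrist("w1")
for b in blobs(f["img"],"yellow"): print(b,onplane(f,b[1],.086))
E
```

```text
0.9167 0.0012738241889041115
2.8 [ 0.43963352 -0.27792676  0.21991262] [ 1.07094327  0.31568606 -0.66584893  1.88068736  0.22685447  1.02121497
 -1.2629664 ] [ 0.86929405 -1.25153901 -0.89032259]
(np.int32(810), array([324.08, 163.62]), [308, 148, 33, 32]) [ 0.46262915 -0.28078376  0.086     ]
```

View pics/w1.png

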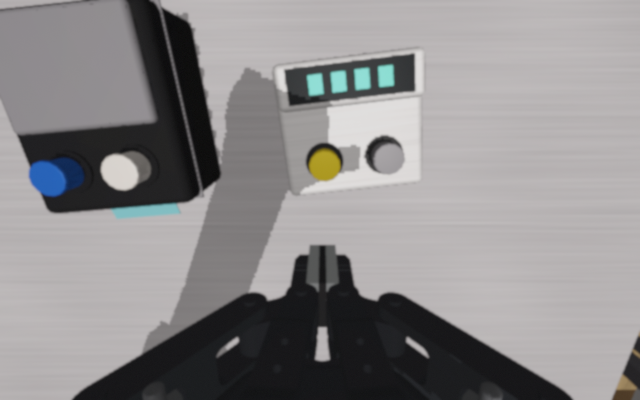

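The wrist view shows the yellow key at about (324,163) px, clear of the fingertip at (322,248) and of the grey key at (388,156). Now I'll press yellow in small steps, watching the force.

```bash
cat >> h.py <<'E'
def press(xy,ztop,fstop=5.0,zup=.06):
    from rig import env
    env.servo_line([xy[0],xy[1],ztop+.010],speed=.08); env.hold(.3)
    base=np.mean([np.array(env.get_wrist_force()) for _ in range(3)],0)
    z=ztop+.002; log=[]
    while z>ztop-.0165:
        env.servo_line([xy[0],xy[1],z],speed=.02)
        env.hold(.1)
        d=np.array(env.get_wrist_force())-base; p=env.get_position()
        log.append((round((p[2]-ztop)*1e3,1),*d.round(1)))
        if d[2]>fstop and p[2]<ztop-.009: break
        if d[2]>11 or np.hypot(*d[:2])>9: print("ABORT"); break
        z-=.002
    print(*log,sep="\n"); print(env.get_position(),env.get_t())
    env.servo_line([xy[0],xy[1],ztop+zup],speed=.12); print(env.get_t())
E
python3 - <<'E'
from h import *
from rig import env
env.servo_line([.4622,-.280,.11],down(-np.pi/2),speed=.15)
press((.4622,-.280),.086)
E
```

```text
(np.float64(2.0), np.float64(-0.1), np.float64(0.2), np.float64(-0.1))
(np.float64(0.0), np.float64(0.3), np.float64(0.4), np.float64(-0.4))
(np.float64(-1.8), np.float64(1.1), np.float64(-0.5), np.float64(1.1))
(np.float64(-4.0), np.float64(0.9), np.float64(0.1), np.float64(1.2))
(np.float64(-6.0), np.float64(0.9), np.float64(-0.1), np.float64(0.8))
(np.float64(-8.0), np.float64(0.5), np.float64(-0.6), np.float64(1.6))
(np.float64(-10.1), np.float64(-0.2), np.float64(0.5), np.float64(1.0))
(np.float64(-12.0), np.float64(0.3), np.float64(0.7), np.float64(1.7))
(np.float64(-13.8), np.float64(-0.6), np.float64(0.9), np.float64(6.1))
[ 0.46219705 -0.27998847  0.07215305] 7.825
8.5917
```

Force stayed near 1–2 N while sliding, then rose to 6 N at the stop, so the yellow key is down. I'll take a wrist look on the way to green.

```bash
python3 - <<'E'
from h import *
from rig import env
env.servo_line([.44,-.277,.22],speed=.2); env.hold(.1)
f=wrist("w2")
for b in blobs(f["img"],"yellow"): print(b,onplane(f,b[1],.076))
env.reach([.52,.244,.23],down(-np.pi/2)); env.hold(.2)
print(env.get_t(),env.get_position(),env.get_joint_positions())
f=wrist("w3")
for c in("green","red"):
  for b in blobs(f["img"],c,60): print(c,b,onplane(f,b[1],.076))
E
```

```text
(np.int32(796), array([325.74, 162.13]), [310, 147, 33, 31]) [ 0.46164705 -0.28082556  0.076     ]
11.3833 [0.52045378 0.24301324 0.22991007] [ 0.36045668  0.61896194 -1.18480647  1.73201876  0.61047261  1.21752988
 -2.55765507]
green (np.int32(271), array([361.82, 116.72]), [344, 109, 37, 17]) [0.58439125 0.20413299 0.076     ]
green (np.int32(643), array([318.24, 159.47]), [304, 145, 29, 29]) [0.5434474  0.24572211 0.076     ]
red (np.int32(706), array([373.67, 174.68]), [360, 160, 29, 30]) [0.52785209 0.18987915 0.076     ]
```

View pics/w2.png

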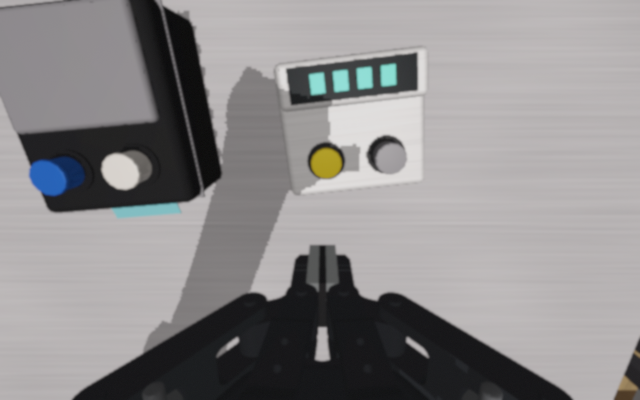

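View pics/w3.png

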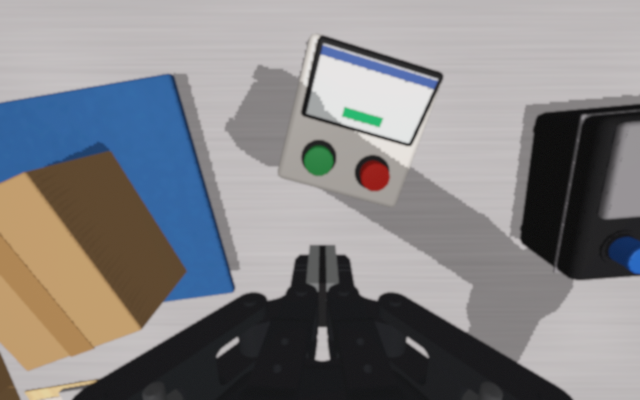

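Yellow has moved only 1–2 px (now 326,162) and its side is shorter; grey is unchanged. In w3 green is at (318,159), red at (374,175), and the carton's near corner is at about (185,270). Joint 7 is near its limit, so I'll rotate the tool somewhat after checking carton clearance.

```bash
python3 - <<'E'
from h import *
from rig import env
f=dict(np.load("pics/w3.npz"))
for uv in((185,270),(110,152),(140,327)): print("carton",onplane(f,uv,.15).round(3))
print("scale",onplane(f,(234,290),.05).round(3),onplane(f,(175,75),.05).round(3))
for yaw in(-75,-60,-45,-30):
    print(yaw,[np.round(env.ik([.543,.2453,z],down(np.radians(yaw))),2).tolist() for z in(.15,.062)])
E
```

```text
carton [0.464 0.358 0.15 ]
carton [0.564 0.399 0.15 ]
carton [0.405 0.407 0.15 ]
scale [0.373 0.352 0.05 ] [0.623 0.387 0.05 ]
-75 [[0.31, 0.77, -1.14, 1.75, 0.76, 1.14, -2.37], [0.25, 0.86, -1.03, 1.8, 0.87, 1.02, -2.44]]
-60 [[0.34, 0.8, -1.19, 1.75, 0.81, 1.18, -2.14], [0.28, 0.9, -1.08, 1.79, 0.92, 1.05, -2.21]]
-45 [[0.36, 0.84, -1.24, 1.75, 0.86, 1.21, -1.91], [0.3, 0.93, -1.13, 1.79, 0.96, 1.09, -1.98]]
-30 [[0.38, 0.88, -1.29, 1.75, 0.9, 1.25, -1.68], [0.32, 0.97, -1.18, 1.79, 1.01, 1.13, -1.74]]
```

```bash
python3 - <<'E'
from h import *
from rig import env
env.servo_line([.5425,.2455,.15],down(np.radians(-60)),speed=.1)
press((.5425,.2455),.076,zup=.12)
env.hold(.05); f=wrist("w4"); print(env.get_position())
for c in("green","red"):
  for b in blobs(f["img"],c,60): print(c,b,onplane(f,b[1],.066 if c=="green" else .076))
E
```

```text
(np.float64(2.1), np.float64(1.3), np.float64(0.7), np.float64(-1.2))
(np.float64(0.0), np.float64(1.0), np.float64(-0.2), np.float64(0.1))
(np.float64(-1.8), np.float64(0.7), np.float64(0.4), np.float64(1.4))
(np.float64(-4.0), np.float64(1.6), np.float64(0.3), np.float64(1.4))
(np.float64(-6.0), np.float64(0.9), np.float64(0.2), np.float64(1.4))
(np.float64(-8.1), np.float64(1.0), np.float64(-0.6), np.float64(1.3))
(np.float64(-10.1), np.float64(1.8), np.float64(0.1), np.float64(1.3))
(np.float64(-11.9), np.float64(1.7), np.float64(0.7), np.float64(2.6))
(np.float64(-13.8), np.float64(0.5), np.float64(-0.5), np.float64(4.6))
(np.float64(-15.5), np.float64(0.1), np.float64(-1.5), np.float64(7.5))
[0.54251946 0.24551269 0.06054696] 17.4667
18.75
[0.5420853  0.24524826 0.195125  ]
green (np.int32(305), array([383.28, 172.42]), [368, 157, 32, 32]) [0.58375517 0.2034632  0.066     ]
green (np.int32(738), array([320.39, 186.54]), [305, 172, 32, 30]) [0.54299794 0.24692161 0.066     ]
red (np.int32(820), array([363.1 , 230.23]), [348, 214, 31, 34]) [0.52844168 0.19178652 0.076     ]
```

View pics/w4.png

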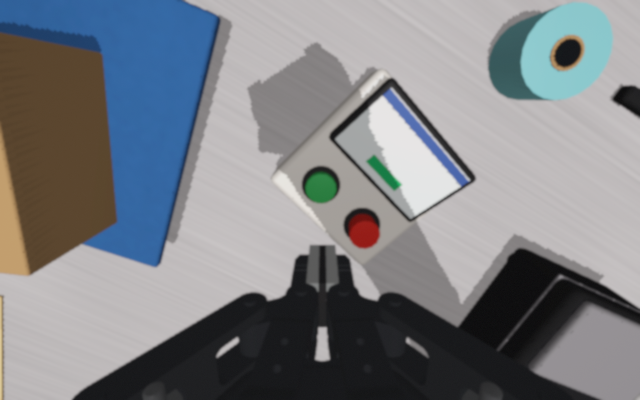

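w4 shows green low at (320,187) and red still up with its side visible at (363,230). The force ramp to 7.5 N confirms the stop. Next I'll look at blue.

```bash
python3 - <<'E'
from h import *
from rig import env
print(env.get_t(),env.get_position())
env.servo_line([.53,.235,.25],speed=.2)
env.reach([.435,-.055,.26],down(np.radians(-90))); env.hold(.2)
print(env.get_t(),env.get_position(),np.round(env.get_joint_positions(),2))
f=wrist("w5")
for b in blobs(f["img"],"blue",60): print(b,onplane(f,b[1],.126))
q=[env.ik([.461,-.057,z],down(-np.pi/2)) for z in(.15,.110)]; print([None if a is None else np.round(a,2) for a in q])
E
```

```text
18.85 [0.5420853  0.24524826 0.195125  ]
20.65 [ 0.43554961 -0.05371003  0.26017723] [ 1.32  0.33 -1.45  2.    0.36  1.13 -1.85]
(np.int32(858), array([323.73, 162.05]), [308, 145, 33, 34]) [ 0.46006597 -0.05601806  0.126     ]
[array([ 1.  ,  0.49, -1.14,  2.06,  0.56,  0.94, -2.01]), array([ 0.92,  0.54, -1.04,  2.09,  0.62,  0.86, -2.06])]
```

View pics/w5.png

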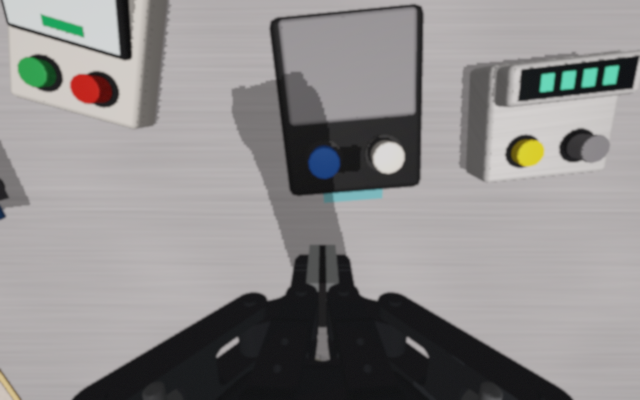

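Blue is at (324,162) px, which casts to (0.460, -0.056) and agrees with the top camera within 2 mm. Yellow is visibly lower than grey, and green lower than red. I'll press blue now.

```bash
python3 - <<'E'
from h import *
from rig import env
env.servo_line([.4597,-.056,.16],down(-np.pi/2),speed=.12)
press((.4597,-.056),.126,zup=.08)
env.servo_line([.435,-.055,.26],speed=.2); env.hold(.2)
f=wrist("w6")
for b in blobs(f["img"],"blue",60): print(b,onplane(f,b[1],.116))
env.reach([.40,-.50,.28],down(-np.pi/2)); env.hold(.1)
from rig import imaging
for n in["scene","top"]:
    f=imaging.grab_frame(n); o=dict(np.load(f"pics/{n}0.npz"))
    cv2.imwrite(f"pics/{n}9.png",f["img"])
    for c in("yellow","green","blue","red"):
        A=[b for b in blobs(o["img"],c) if b[0]<600];B=[b for b in blobs(f["img"],c) if b[0]<600]
        for a in A:
            for b in B:
                if np.linalg.norm(a[1]-b[1])<5 and a[1][1]>120: print(n,c,a[1],b[1],(b[1]-a[1]).round(2))
print(env.get_t(),env.get_wrist_force())
E
```

```text
(np.float64(2.0), np.float64(-1.6), np.float64(0.3), np.float64(1.7))
(np.float64(-0.0), np.float64(-0.4), np.float64(0.4), np.float64(1.2))
(np.float64(-1.9), np.float64(-1.4), np.float64(0.7), np.float64(3.7))
(np.float64(-4.0), np.float64(-0.5), np.float64(0.0), np.float64(2.8))
(np.float64(-6.0), np.float64(-0.0), np.float64(0.7), np.float64(3.3))
(np.float64(-8.0), np.float64(-0.2), np.float64(-0.6), np.float64(2.9))
(np.float64(-10.0), np.float64(-0.7), np.float64(-1.2), np.float64(4.1))
(np.float64(-12.0), np.float64(-1.8), np.float64(0.1), np.float64(4.0))
(np.float64(-13.9), np.float64(-2.7), np.float64(-0.5), np.float64(6.8))
[ 0.45971126 -0.05602688  0.11209484] 25.9083
26.8417
(np.int32(806), array([322.44, 159.36]), [307, 144, 32, 32]) [ 0.45957279 -0.05615347  0.116     ]
scene yellow [176.24 252.69] [176.98 253.97] [0.74 1.28]
scene green [352.18 171.88] [352.2  174.18] [0.02 2.3 ]
scene blue [248.51 195.84] [248.83 197.62] [0.32 1.78]
scene red [334.05 178.74] [334.01 178.79] [-0.04  0.05]
scene red [318.01 307.44] [318.01 307.44] [0. 0.]
top yellow [431.12 230.  ] [430.77 230.05] [-0.35  0.05]
top yellow [  1.27 295.17] [  1.28 295.18] [0.01 0.01]
top green [271.31 210.22] [271.62 210.26] [0.31 0.04]
top blue [364.2  232.29] [363.95 232.25] [-0.25 -0.04]
top blue [172.48 265.84] [172.52 266.03] [0.04 0.19]
top red [364.03 141.84] [364.03 141.84] [0. 0.]
top red [288.71 214.5 ] [288.79 214.51] [0.08 0.01]
29.3833 [-0.95769734 -0.88109064 -0.05244849]
```

```bash
python3 -c "
import cv2,numpy as np
a=cv2.imread('pics/w6.png');b=cv2.imread('pics/scene9.png')
b=b[130:330,120:440];cv2.imwrite('pics/fin.png',cv2.resize(b,(800,500),interpolation=cv2.INTER_CUBIC))"
```

```text
(no output)
```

View pics/w6.png

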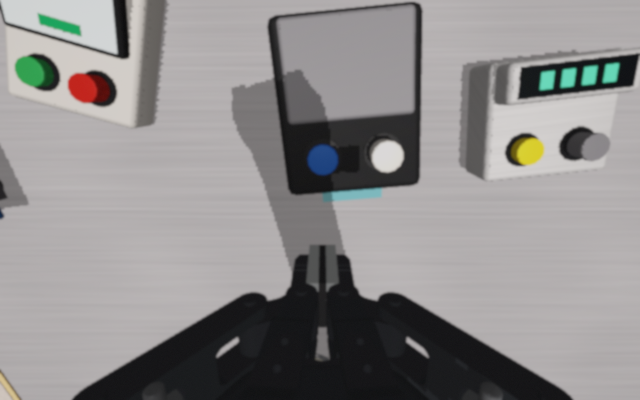

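View pics/fin.png

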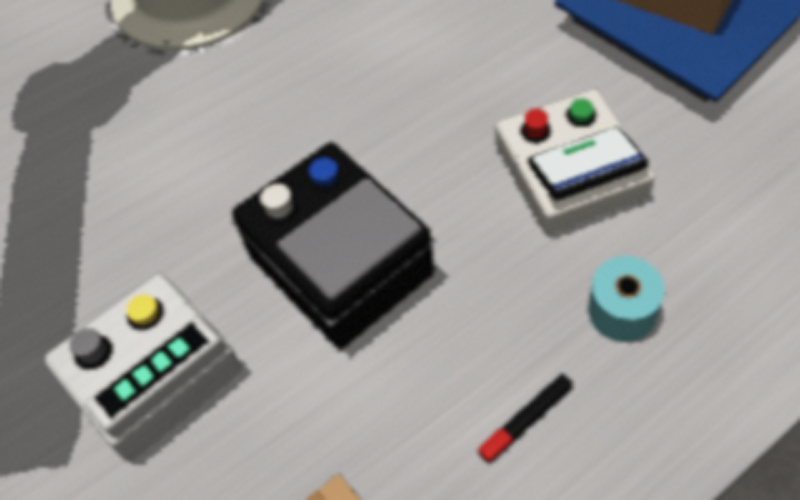

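```bash
python3 - <<'E'
from rig import env,workorder
import numpy as np
print(env.get_t(),np.abs(env.get_qvel()).max(),env.get_position())
workorder.finish_job()
E
```

```text
29.3833 0.005832504173399682 [ 0.40089236 -0.49894194  0.28044051]
the job is handed in; nothing more can be done
```

I pressed the yellow, green and blue keys in that order with the shut fingertip, then moved the arm clear and handed the job in at 29.4 s. The hand-in gives no verdict.

- **Keys pressed:** On each key the wrist force stayed low and roughly level, then rose to between 6 and 7.5 N at about 14–15.5 mm below the key's starting height. That is where the key should meet its stop. The final pictures show all three tops lower than at the start.
- **Other keys:** Grey, red and white still stand up in the last views. I measured only red, which moved less than 0.1 px; grey and white I judged by eye.
- **Devices and surroundings:** In the top view the pressed keys moved at most 0.35 px sideways, about 1 mm, so the devices show no shift. The marker's red cap did not move at all. The carton, label roll and small box I did not measure; the arm was never moved against them.
- **Weak points:** The wrist force is noisy and drifts by about 1 N, so the sliding force read 1–1.7 N on yellow, 1.3–2.6 N on green and 3–4 N on blue, against 2.5 N stated. In the scene view yellow moved down 1.3 px, less than green's 2.3 px. I put that down to the colour mask also catching the side of the key, since its force curve matched the others.

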